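# Take the spray cap off the glass rinser for descaling

### The job

The glass rinser's spray cap is due for descaling: first shut off the rinser's water by turning the lever on its valve post fully crosswise to the supply pipe, then unscrew the hexagonal spray cap from the post in the middle of the basin. Nobody knows whether this cap has a right-hand or a left-hand thread, so find out by trying which way it gives and turn it about a quarter turn that way. Lift it off and finish while still holding it in the gripper, upright and still, about 10 cm above its seat and over the basin so that it drips there; leave the water shut and do not disturb the two glasses nearby.

Things in the scene. Friction and masses are not known exactly. Their poses are not given: they have to be found in the camera images.
- rinser: Glass rinser fixed to the worktop: steel basin 150 (x) x 200 (y) mm, rim 31 mm high. Origin: middle of its underside, on the worktop; z up; +x runs to the back along the short supply pipe to the valve post (axis at x = +112 mm, y = 0; 41 mm across, 73 mm tall). The spray post stands at the origin. Nothing but the cap rises above 52 mm within 70 mm of it. Position and yaw vary.
- spigot (a point): Cap's seat: top of the 46 mm collar of the spray post, 52 mm above the worktop. The hidden coarse thread is right-hand (loosens anticlockwise from above, +yaw) or left-hand, varying from start to start. The wrong way it binds at a stop within about 5 degrees (over 1 N m); the other way it turns easily (under 0.4 N m), lifts free after 65 degrees and stops at 120: turn it 70 to 110.
- cap: Loose steel spray cap, hexagonal, 50 mm across flats, 31 mm tall (flats 27 mm high, then a low dome with jet holes), about 220 g. Origin: centre of its underside, z up; at the start it sits on point spigot with its axes along the rinser's. Its x axis is square to one pair of flats, the other pairs lie at +-60 degrees. It does not rise by itself while turning.
- valve (a joint): Angle of the water valve's lever about a vertical axis on top of the valve post. 0 = shut: crosswise, pointing to the rinser's -y. 1.57 = open: in line with the pipe, pointing to the rinser's +x. At q it points at (sin q, -cos q) in the rinser's frame. Starts at 1.2 to 1.57, hard stops at 0 and 1.6, friction about 0.1 N m, stays where it is left.
- lever_end (a point): Middle of the black grip at the lever's end, 47 mm from the valve's axis and 81 mm above the worktop; the grip is 13 mm wide, 26 mm long, 12 mm tall (top 87 mm above the worktop); the lever reaches 60 mm from its axis. Push it sideways or pinch it from above.
- glass_1: Bystander: clear tumbler standing upside down on the worktop to the left of the rinser, 69 mm across, 88 mm tall; origin at the centre of its underside, z up.
- glass_2: Bystander: a second such tumbler, 69 mm across, 88 mm tall; origin at the centre of its underside, z up.
- machine_front (a point): Fixed point at the front of the big soft-serve machine, which never moves: its black drip tray reaches out to here (x = 0.50) and the machine, 0.86 m tall, fills x over 0.50, y from -0.06 to 0.28. Pass round in front of it (x below 0.40) on the way to the rinser, which stands to its right; higher than the glasses, 88 mm.
Not all that is in view belongs to the job. What is shaped like the cap but brown, red or yellow is not meant.

How it is judged:
By the outcome, as a careful person would: the job done as asked, in the order asked, and still so for the second after the job is handed in, while the arm keeps its last pose, push and grip.
It also fails if it takes over 58 s, if anything falls off the work surface, if the arm or the gripper's body presses on something with over 40 N, if the wrist force passes 120 N, or if a joint passes its speed limit or range.

### The arm

A 6-joint arm with a two-finger parallel gripper is mounted at the origin on a cart in front of the work surface, level with it; the furniture and walls round the work are solid. World frame = base frame: x ahead of the robot, y to its left, z up, the work surface at z = 0. Lengths are in m, angles in degrees, forces in N, time in s.
With the tool pointing down it reaches from about 0.375 to 0.9 m from the base axis. Payload 3.1 kg.
Tool frame: the origin (TCP) lies on the centre line of the jaws, within the pads' length; the fingertips stand 17 mm ahead of it and the grasp point (between the pads) lies 2 mm behind it; z points along the fingers, y is the line along which they close (so a half turn about z gives the same grasp; the last joint's range is limited). The gripper opens to 87 mm and grips with 3 to 60 N. Pads are 19 mm wide; open, the fingers measure 117 mm over their backs; the gripper's body (75 mm by 190 mm) begins 51 mm behind the grasp point.
Start: joints at [60.418, 30.224, 82.088, -0, 67.689, -10.227], TCP at [0.207, 0.59, 0.24] pointing down, gripper open.
Joint ranges: [-176.69, 176.69], [-43.24, 126.21], [12.49, 139.97], [-82, 262], [0, 151.66], [-163.58, 163.58]. Speed limits (degrees/s): [159.86, 159.86, 180, 180, 180, 180].

### API

Orientations are given as a 3x3 rotation matrix whose columns are the frame's x, y, z axes.
In Python, from rig import bot, imaging, finder gives the robot as it stands. The module is installed in compiled form; this text tells all that it offers.
- The arm moves only by the tool play_rows, never from a script. Its argument "motion" is a list that holds one entry, the list of rows, each a list of 6 numbers: the shift along the tool's x, y, z in shares of 0.6 m (1.0 is 0.6 m), then the turn, a rotation vector about the tool's x, y, z in parts of the range, where 1.0 means 60 degrees. In form: [[[dx, dy, dz, wx, wy, wz], ...]]. A call has 1 to 8 rows; each row is the pose to reach, as a shift and turn from the pose commanded when the call began, along the tool's axes at that moment; what a row does not reach only later rows make up. A row lasts 1/12 s, in which the tool goes at most 41.7 mm and 7.16 degrees, less where a joint would pass 70% of its speed; a pose out of reach is approached as far as the arm can. No shift or turn number may pass 1 either way. A call with a gripper value outside its range is refused whole. "fingers" is the finger opening in m, from 0 to 0.087, set as the call begins (left out, the last holds). The fingers move at their own pace and stop on an object; the grip force is fixed at half the most. Time passes only in rows, so rows that repeat a pose let the fingers close. It gives the time, the measured TCP pose, the force, the opening and the grip force at its end, in the units of the state.
- bot.read_state(): the state, without advancing time (a new reading comes with each control period).
- imaging.capture(name): name is "scene" or "side" or "wrist"; returns a dict with "frame" (480x640x3 uint8, red, green, blue), "camera_matrix" (3x3 intrinsics, pixels), "k1" (the pictures are not rectified: a ray, as slopes to the right and down, at radius r is drawn at 1 + k1 r^2 times it, then the intrinsics apply), "R" (3x3) and "t" (3): a world point X has camera coordinates R X + t. Camera axes: x right, y down, z forward; pixel columns grow to the right and rows downward; lengths in m; the calibration is good to about 2 mm. A picture is of the moment at which its call begins. There is no depth.
- bot.hand_in(): hands the job in; it is judged then, once.
Trained networks look in the newest picture that a camera, given by its name, has taken for a name from the list of things; names that differ only in an ending like _2 or _b are one class to them, and where a whole thing is asked for, a point or a joint stands for the part that bears it (a point fixed in the world has none). Each returns a list of dicts, best first, with "confidence" (0 to 1); they miss things now and then, are a little off and sometimes report something else, mostly with a low value. They report only what shows in the picture. A call takes as long as a camera call. They do not tell look-alikes from the thing itself.
- finder.recognise(camera, name): "at" ([x, y, z] in m, in world coordinates, good to about 4 mm: the middle of the surface that is visible of it).
- finder.outline_of(camera, name): "pixels" (480x640 bool, what is visible of it).
The state is a dict: "time_s": time; "joint_positions": joint angles; "qvel": joint speeds; "tau": joint torques, N m; "position": TCP position; "tcp_rot": TCP orientation; "force": force on the tool from outside, world axes, zero at the start; "moment": the same for the moment, N m; "opening": opening from 0.0 (shut) to 1.0 (fully open); "grasp_force": force on a finger pad.
Only numpy, scipy, OpenCV 4.12 (cv2) and the standard library are available. Lean on these libraries where they do the work, as an engineer would, in place of code of your own. Each camera call takes 0.05 s, during which the arm holds its last target. There are 200 camera calls.

## Working session

There is one attempt and no reset: what is moved stays moved. The work goes in short steps, Python scripts to look and compute and a tool call to move; the robot and the scene stay as the last step left them, time stands still between calls to the robot, and variables do not carry over. Pictures are saved under pics/ and viewed, at most 10 in all, crops included, and the job is handed in when it is done.

Besides the shell and the picture viewer there is one more tool, called after "Request:" as name([rows], argument=value, ...), one row to a line, values as JSON. play_rows: Moves the arm, as the interface text tells. Its arguments: {"type":"object","properties":{"motion":{"type":"array"},"fingers":{"type":"number"}},"required":["motion"]}

```bash
mkdir -p pics; cat > h.py <<'E'
import numpy as np, cv2
from rig import bot, imaging, finder
def save(c,n):
    d=imaging.capture(c); cv2.imwrite(f'pics/{n}.png',d['frame'][:,:,::-1]); return d
def proj(d,X):
    c=d['R']@np.array(X,float)+d['t']; s=c[:2]/c[2]; s=s*(1+d['k1']*(s@s)); K=d['camera_matrix']
    return (K[:2,:2]@s+K[:2,2])
def ray(d,uv):
    K=d['camera_matrix']; q=np.linalg.solve(K,[uv[0],uv[1],1.])[:2]; s=q.copy()
    for _ in range(20): s=q/(1+d['k1']*(s@s))
    return -d['R'].T@d['t'], d['R'].T@np.array([s[0],s[1],1.])
def onz(d,uv,z):
    o,v=ray(d,uv); return o+v*(z-o[2])/v[2]
E
python3 - <<'E'
from h import *
np.set_printoptions(precision=4,suppress=True)
for c in ['scene','side']:
    d=save(c,c+'0')
    print(c,'cam',-d['R'].T@d['t'])
    for n in ['rinser','cap','valve','lever_end','glass_1','spigot']:
        for r in finder.recognise(c,n)[:4]: print(n,np.array(r['at']),round(r['confidence'],2),proj(d,r['at']))
print(bot.read_state())
E
```

```text
scene cam [-0.0077  0.4256  0.4733]
rinser [ 0.4352 -0.2257  0.0223] 0.6 [385.3851 260.5885]
cap [ 0.5892 -0.0951  0.0274] 0.8 [281.8125 255.7867]
cap [ 0.4337 -0.2272  0.0758] 0.67 [388.2853 236.0036]
cap [ 0.4982 -0.4035  0.0194] 0.6 [409.2838 223.5336]
cap [ 0.6505 -0.214   0.0236] 0.57 [302.9284 228.5616]
valve [ 0.5651 -0.2588  0.0852] 0.54 [346.2723 207.4918]
lever_end [ 0.562  -0.2615  0.0891] 0.62 [348.2841 205.8039]
glass_1 [0.419  0.131  0.0596] 0.96 [243.8288 334.6699]
glass_1 [0.3799 0.0364 0.0596] 0.94 [311.0477 316.7986]
spigot [ 0.4319 -0.223   0.0258] 0.93 [386.0536 260.116 ]
side cam [0.4819 0.7035 1.0749]
rinser [ 0.5696 -0.2674  0.0853] 0.62 [287.2233 181.5493]
rinser [ 0.4621 -0.2376  0.0221] 0.6 [331.8785 208.9043]
cap [ 0.4424 -0.2271  0.0814] 0.85 [340.7297 195.4367]
cap [ 0.5103 -0.4003  0.0321] 0.81 [313.2659 159.5057]
cap [ 0.6592 -0.219   0.0295] 0.57 [250.151  211.9443]
valve [ 0.5691 -0.2631  0.0846] 0.69 [287.3608 183.05  ]
valve [ 0.4443 -0.2297  0.0815] 0.61 [339.9071 194.5902]
lever_end [ 0.5671 -0.2654  0.0873] 0.46 [288.1969 181.5676]
glass_1 [0.4418 0.1355 0.0711] 0.92 [343.0383 334.3457]
glass_1 [0.4026 0.0381 0.0693] 0.6 [361.3246 293.4366]
spigot [ 0.4609 -0.237   0.0225] 0.89 [332.3754 208.9828]
{'time_s': 0.7, 'joint_positions': array([ 60.4157,  30.2212,  82.0878,   0.0007,  67.69  , -10.2265]), 'qvel': array([-0.118 , -0.0494,  0.0204,  0.0326,  0.0035,  0.0165]), 'tau': array([  0.    , -43.9861, -17.6952,   0.0634,   0.0505,  -0.    ]), 'position': array([0.2071, 0.5897, 0.2396]), 'tcp_rot': array([[-0.9435,  0.3315, -0.    ],
       [ 0.3315,  0.9435,  0.    ],
       [ 0.    ,  0.    , -1.    ]]), 'force': array([-0.0043,  0.1262,  0.7147]), 'moment': array([-0.0094, -0.024 , -0.051 ]), 'grasp_force': 0.0, 'opening': 0.9975948635836958}
```

```bash
python3 - <<'E'
import cv2
a=cv2.imread('pics/scene0.png')[170:370,200:460];b=cv2.imread('pics/side0.png')[130:350,220:420]
cv2.imwrite('pics/a.png',cv2.resize(a,(780,600),interpolation=cv2.INTER_CUBIC));cv2.imwrite('pics/b.png',cv2.resize(b,(545,600),interpolation=cv2.INTER_CUBIC))
E
```

```text
(no output)
```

View pics/a.png

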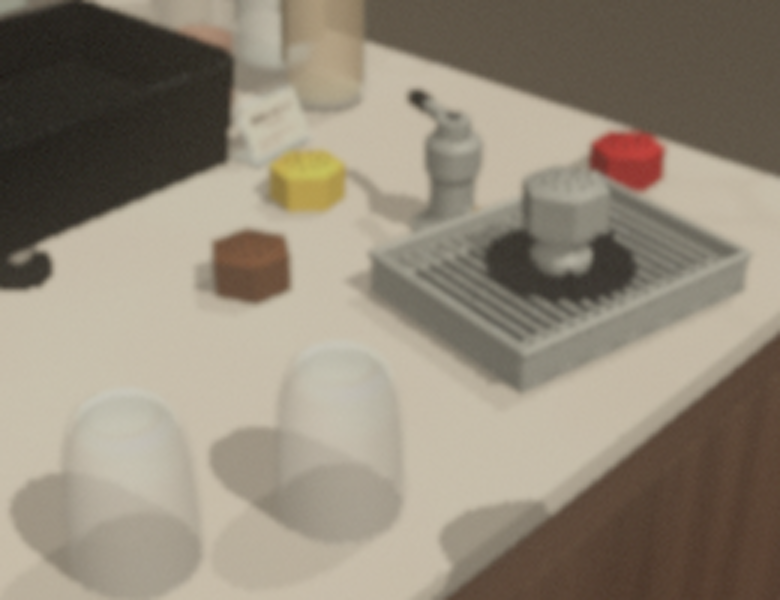

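View pics/b.png

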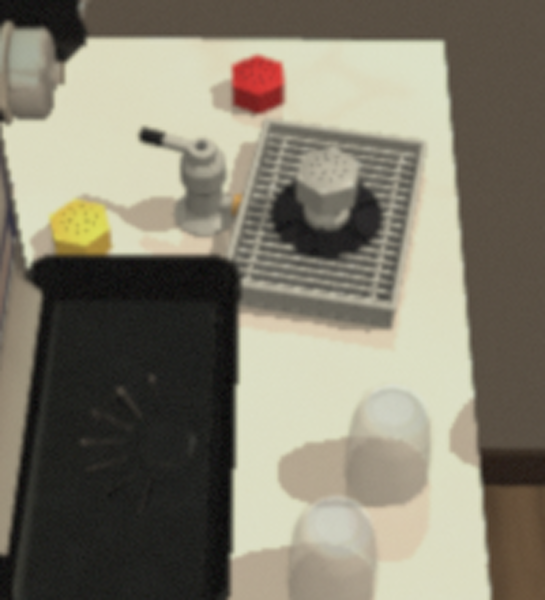

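The steel cap is at scene px (388,237). Its look-alikes are the brown cap at (282,256), the red at (409,223) and the yellow at (303,229); the grey one on the post in the basin is the right one. The lever points backwards, roughly open, and the two glasses are at (244,335) and (311,317). Next I check the whole side view for obstacles and start moving.

View pics/side0.png

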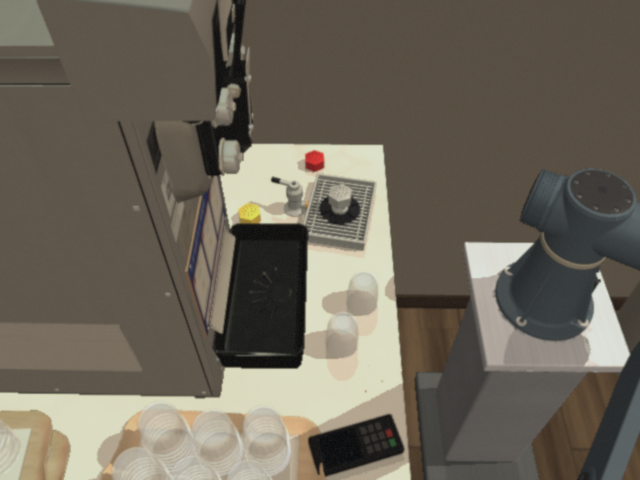

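The manual's scale: shifts go in shares of 0.6 m and turns go in shares of 60 degrees. Converting my numbers, -0.25 m is -0.4167, -0.19 m is -0.3167.

Request:
play_rows([
  [[-0.3167,-0.4167,0,0,0,0],[-0.3167,-0.4167,0,0,0,0],[-0.3167,-0.4167,0,0,0,0],[-0.3167,-0.4167,0,0,0,0],[-0.3167,-0.4167,0,0,0,0],[-0.3167,-0.4167,0,0,0,0],[-0.3167,-0.4167,0,0,0,0],[-0.3167,-0.4167,0,0,0,0]],
])

```text
time_s: 1.37
position: [0.3036, 0.2876, 0.2397]
tcp_rot: [[-0.943, 0.333, -0.0], [0.333, 0.943, -0.001], [-0.0, -0.001, -1.0]]
force: [0.1, -0.9, 0.2]
opening: 0.999
grasp_force: 0.0
```

The side view shows the steel cap on its post at (340,197), the lever at (285,182), and machine handles sticking out at (230,155). I keep the path in front of those.

In the tool's units: -0.25 m is -0.4167, -0.216 m is -0.36.

Request:
play_rows([
  [[-0.27,-0.36,0,0,0,0],[-0.27,-0.36,0,0,0,0],[-0.27,-0.36,0,0,0,0],[-0.27,-0.36,0,0,0,0],[-0.27,-0.36,0,0,0,0],[-0.27,-0.36,0,0,0,0],[-0.27,-0.36,0,0,0,0],[-0.3083,-0.4167,0,0,0,0]],
])

```text
time_s: 2.03
position: [0.3946, -0.0068, 0.2398]
tcp_rot: [[-0.943, 0.332, -0.0], [0.332, 0.943, 0.001], [0.001, 0.001, -1.0]]
force: [0.2, -0.3, -0.5]
opening: 0.999
grasp_force: 0.0
```

In the tool's units: -0.14 m is -0.2333, -0.08 m is -0.1333.

Request:
play_rows([
  [[-0.1333,-0.2333,0,0,0,0],[-0.1333,-0.2333,0,0,0,0],[-0.1333,-0.2333,0,0,0,0],[-0.1333,-0.2333,0,0,0,0],[-0.1333,-0.2333,0,0,0,0],[-0.1333,-0.2333,0,0,0,0]],
])

```text
time_s: 2.53
position: [0.4247, -0.167, 0.2396]
tcp_rot: [[-0.942, 0.335, 0.001], [0.335, 0.942, -0.0], [-0.001, -0.0, -1.0]]
force: [-0.3, -0.0, -1.0]
opening: 1.0
grasp_force: 0.0
```

```bash
python3 - <<'E'
from h import *
np.set_printoptions(precision=4,suppress=True)
d=save('wrist','w1'); print('cam',-d['R'].T@d['t'],d['R'])
for n in ['rinser','cap','valve','lever_end','spigot']:
    for r in finder.recognise('wrist',n)[:4]: print(n,np.array(r['at']),round(r['confidence'],2),proj(d,r['at']))
s=bot.read_state();print(s['position'],s['joint_positions'],s['time_s'])
E
```

```text
cam [ 0.3571 -0.1416  0.3851] [[ 0.3349  0.9423  0.001 ]
 [ 0.9087 -0.3232  0.2641]
 [ 0.2492 -0.0875 -0.9645]]
rinser [ 0.4289 -0.2297  0.0198] 0.74 [262.6649 234.5529]
cap [ 0.6035 -0.1204  0.0325] 0.93 [428.8317 362.0855]
cap [ 0.4416 -0.2365  0.0836] 0.83 [248.639  272.6299]
valve [ 0.5494 -0.2585  0.084 ] 0.79 [273.0753 390.7976]
lever_end [ 0.5488 -0.2597  0.0861] 0.98 [271.2269 392.1454]
lever_end [ 0.4263 -0.228   0.0216] 0.15 [263.0256 231.9082]
spigot [ 0.4276 -0.2199  0.0228] 0.8 [271.4773 230.6718]
spigot [0.3943 0.006  0.0857] 0.29 [536.9312 107.9216]
[ 0.4239 -0.1634  0.2396] [ -35.2283   17.1329  105.6552    0.0079   57.244  -105.9934] 2.8333
```

View pics/w1.png

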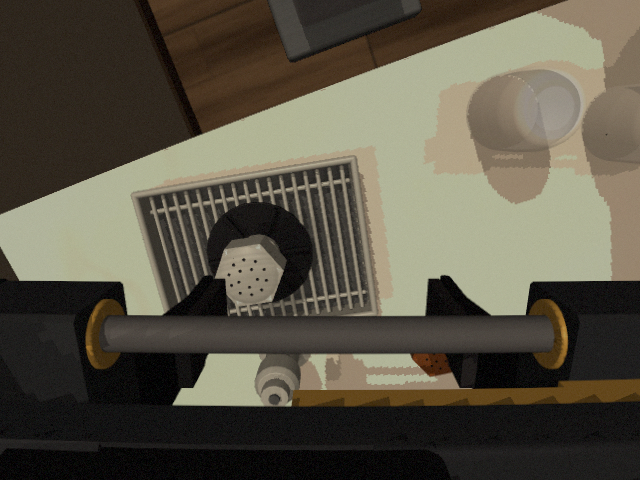

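The wrist view shows the steel cap with its jet holes at (249,272), rim corners at (133,194), (356,157) and (378,313), and the top of the valve post at (274,395).

```bash
python3 - <<'E'
from h import *
np.set_printoptions(precision=4,suppress=True)
d=imaging.capture('wrist')
P=[onz(d,u,.031) for u in [(133,194),(356,157),(378,313)]]
for p in P: print(p)
e=P[1]-P[0]; f=P[2]-P[1]
print(np.linalg.norm(e),np.degrees(np.arctan2(e[1],e[0]))-90,np.linalg.norm(f),np.degrees(np.arctan2(f[1],f[0])))
m=(P[0]+P[1])/2; yaw=np.arctan2(e[1],e[0])-np.pi/2; print('ctr', m+.075*np.array([np.cos(yaw),np.sin(yaw),0]))
print('cap top',onz(d,(249,273),.082),'valve top',onz(d,(275,398),.08))
s=imaging.capture('side')
for y in (-14,-16,-18):
  y=np.radians(y)
  for q in (1.2,1.57):
    R=np.array([[np.cos(y),-np.sin(y)],[np.sin(y),np.cos(y)]]); c=np.array([.443,-.229]); L=c+R@[.112+.047*np.sin(q),-.047*np.cos(q)]
    print(np.degrees(y),q,L,proj(s,[*L,.087]))
# dark grip pixels in side view
I=s['frame'][165:200,260:300].max(2); v,u=np.where(I<70); print(u.mean()+260,v.mean()+165,len(u),u.min()+260,u.max()+260)
E
```

```text
[ 0.353 -0.319  0.031]
[ 0.3881 -0.1219  0.031 ]
[ 0.5347 -0.1476  0.031 ]
0.20025047759633324 -10.115648757698835 0.14882484864112225 -9.968620053218592
ctr [ 0.4444 -0.2336  0.031 ]
cap top [ 0.4419 -0.233   0.082 ] valve top [ 0.5589 -0.2566  0.08  ]
-14.0 1.2 [ 0.5901 -0.2832] [278.9956 176.2757]
-14.0 1.57 [ 0.5973 -0.2675] [275.6085 180.9356]
-16.0 1.2 [ 0.5881 -0.2883] [279.9359 174.7769]
-16.0 1.57 [ 0.5958 -0.2729] [276.3425 179.3357]
-18.0 1.2 [ 0.5859 -0.2933] [280.9436 173.3067]
-18.0 1.57 [ 0.5942 -0.2782] [277.1493 177.7601]
275.2083333333333 179.95833333333334 24 272 278
```

In the tool's units: -0.2 m is -0.3333, 0.09 m is 0.15, 1.5 degrees is 0.025.

Request:
play_rows([
  [[-0.3333,-0.0717,0,0,0,0.025],[-0.3333,-0.0717,0,0,0,0.025],[-0.3333,-0.0717,0,0,0,0.025],[-0.3333,-0.0717,0,0,0,0.025],[-0.3333,-0.0717,0.05,0,0,0.025],[-0.3333,-0.0717,0.1,0,0,0.025],[-0.3333,-0.0717,0.15,0,0,0.025],[-0.3333,-0.0717,0.15,0,0,0.025]],
], fingers=0.05)

```text
time_s: 3.6
position: [0.5953, -0.2688, 0.1425]
tcp_rot: [[-0.935, 0.355, -0.012], [0.355, 0.935, 0.008], [0.014, 0.003, -1.0]]
force: [-1.8, 2.1, -1.1]
opening: 0.586
grasp_force: 0.0
```

```bash
python3 - <<'E'
from h import *
np.set_printoptions(precision=4,suppress=True)
for c in ['wrist','side','scene']:
    d=save(c,c+'2')
    for n in ['lever_end','cap']:
        for r in finder.recognise(c,n)[:3]: print(c,n,np.array(r['at']),round(r['confidence'],2),proj(d,r['at']))
    print('pred',proj(d,[.598,-.27,.087]), proj(d,[.5538,-.253,.08]))
s=bot.read_state();print(s['position'],s['joint_positions'],s['time_s'])
E
```

```text
wrist lever_end [ 0.5653 -0.266   0.0869] 0.64 [307.1157 216.5353]
wrist cap [ 0.6496 -0.2135  0.0278] 0.89 [426.2179 284.8837]
wrist cap [ 0.5092 -0.4047  0.0273] 0.76 [ 84.3162 194.3016]
wrist cap [ 0.47   -0.2503  0.0805] 0.59 [265.0381  17.6479]
pred [322.7298 275.9637] [322.9648 184.6436]
side lever_end [ 0.5685 -0.2642  0.0868] 0.69 [287.595  182.0721]
side lever_end [0.4007 0.0381 0.0704] 0.27 [362.2754 293.1517]
side cap [ 0.5094 -0.3993  0.0305] 0.86 [313.6096 160.2242]
side cap [ 0.6589 -0.2173  0.0276] 0.64 [250.2858 212.996 ]
side cap [ 0.446  -0.2289  0.0805] 0.62 [339.1738 195.126 ]
pred [275.3649 180.1849] [293.6741 187.5038]
scene cap [ 0.5874 -0.0931  0.0281] 0.86 [281.6638 256.1529]
scene cap [ 0.6518 -0.2148  0.0213] 0.65 [302.7925 229.2025]
pred [338.0223 201.0332] [348.5474 212.0952]
[ 0.5994 -0.2722  0.1516] [ -34.1297   38.4537   81.5362   -0.002    59.8177 -103.2798] 4.05
```

View pics/wrist2.png

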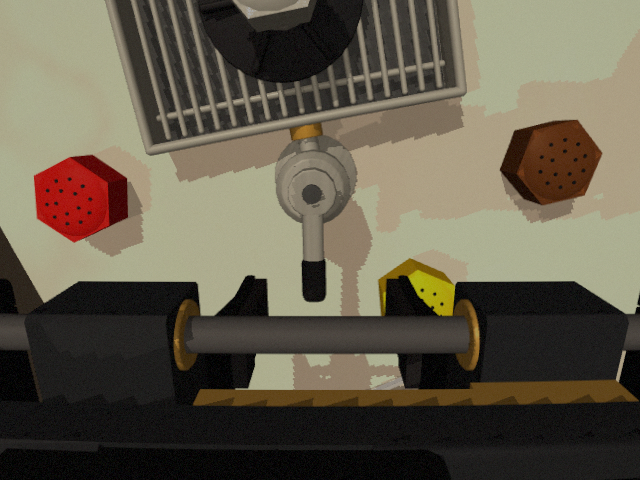

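The wrist view shows the black lever grip at (314,280) and the valve axis at (312,193). The finger gap is centred near x=327, slightly off the grip.

```bash
python3 - <<'E'
from h import *
np.set_printoptions(precision=4,suppress=True)
d=imaging.capture('wrist')
print('grip',onz(d,(314,280),.087),'axis',onz(d,(312,193),.084),'tcp axis px',[proj(d,bot.read_state()['position']+np.array([0,0,-h])) for h in (0,.017,.06)])
P=[onz(d,u,.031) for u in [(150,150),(463,90)]];e=P[1]-P[0];print(P,np.linalg.norm(e),np.degrees(np.arctan2(e[1],e[0]))-90)
n=np.array([np.cos(np.radians(-10.5)),np.sin(np.radians(-10.5)),0]);print((P[0]+P[1])/2-.075*n,(P[0]+P[1])/2+.037*n)
print(bot.read_state()['position'])
E
```

```text
grip [ 0.6067 -0.2806  0.087 ] axis [ 0.5615 -0.2642  0.084 ] tcp axis px [array([322.5101, 315.86  ]), array([322.8366, 298.2193]), array([323.4455, 265.3788])]
[array([ 0.5048, -0.3571,  0.031 ]), array([ 0.5416, -0.1569,  0.031 ])] 0.20349283523282014 -10.423766057796797
[ 0.4495 -0.2433  0.031 ] [ 0.5596 -0.2638  0.031 ]
[ 0.5992 -0.2721  0.1512]
```

```bash
python3 - <<'E'
from h import *
np.set_printoptions(precision=4,suppress=True)
d=save('wrist','w3'); f=d['frame']; cv2.imwrite('pics/w3c.png',cv2.resize(f[60:320,100:500,::-1],(800,520)))
print(np.array2string(bot.read_state()['position']))
np.savez('w3.npz',**{k:d[k] for k in('R','t','k1','camera_matrix')})
E
```

```text
[ 0.599  -0.272   0.1508]
```

View pics/w3c.png

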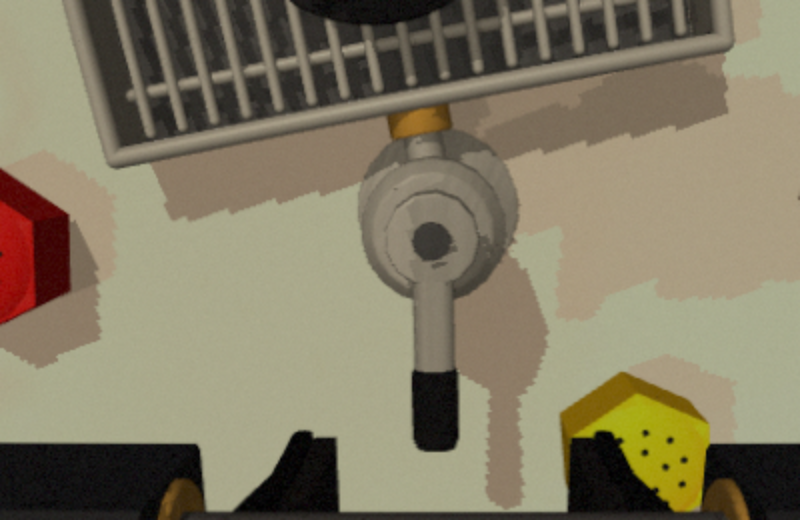

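The fresh view puts the grip at px (317.5,265), the axis at (316,180.5) and the rim corners at (156,141) and (465,82).

```bash
python3 - <<'E'
from h import *
np.set_printoptions(precision=4,suppress=True)
d=np.load('w3.npz')
g=onz(d,(317.5,265),.087);a=onz(d,(316,180.5),.086);print('grip',g,'axis',a,np.linalg.norm(g-a),np.degrees(np.arctan2(*(g-a)[1::-1])))
P=[onz(d,u,.031) for u in [(156,141),(465,82.5)]];e=P[1]-P[0];y=np.arctan2(e[1],e[0])-np.pi/2;print(P,np.linalg.norm(e),np.degrees(y))
n=np.array([np.cos(y),np.sin(y),0]);print((P[0]+P[1])/2-.075*n,(P[0]+P[1])/2+.037*n)
print(bot.read_state()['tcp_rot'])
E
```

```text
grip [ 0.5988 -0.2754  0.087 ] axis [ 0.5555 -0.2595  0.086 ] 0.0460741301051179 -20.164609688487733
[array([ 0.5009, -0.3505,  0.031 ]), array([ 0.5375, -0.1545,  0.031 ])] 0.19942231612424993 -10.576967814911946
[ 0.4455 -0.2387  0.031 ] [ 0.5556 -0.2593  0.031 ]
[[-0.9345  0.356   0.0015]
 [ 0.356   0.9345 -0.001 ]
 [-0.0018 -0.0004 -1.    ]]
```

In the tool's units: 0.063 m is 0.105, -0.003 m is -0.005.

Request:
play_rows([
  [[-0.0033,-0.005,0.0333,0,0,0],[-0.0033,-0.005,0.0667,0,0,0],[-0.0033,-0.005,0.1,0,0,0],[-0.0033,-0.005,0.105,0,0,0],[-0.0033,-0.005,0.105,0,0,0],[-0.0033,-0.005,0.105,0,0,0]],
])

```text
time_s: 4.65
position: [0.5999, -0.2756, 0.0872]
tcp_rot: [[-0.934, 0.356, 0.001], [0.356, 0.934, -0.001], [-0.001, -0.0, -1.0]]
force: [-0.0, -0.0, -0.2]
opening: 0.57
grasp_force: 0.0
```

Request:
play_rows([
  [[0,0,0,0,0,0],[0,0,0,0,0,0],[0,0,0,0,0,0],[0,0,0,0,0,0],[0,0,0,0,0,0],[0,0,0,0,0,0]],
], fingers=0.0)

```text
time_s: 5.15
position: [0.5996, -0.2754, 0.0868]
tcp_rot: [[-0.934, 0.356, 0.0], [0.356, 0.934, -0.0], [-0.0, -0.0, -1.0]]
force: [-0.8, 0.2, 0.5]
opening: 0.21
grasp_force: 0.0
```

```bash
python3 - <<'E'
import numpy as np
# arc about valve axis: tool offsets in tool frame, tool yaw_y 69.1deg; TCP at (.5997,-.2756) cmd
c=np.array([.5556,-.2594]);p0=np.array([.5997,-.2756]);r=p0-c
Y=np.radians(69.1);X=np.array([-np.sin(Y),np.cos(Y)]);Yv=np.array([np.cos(Y),np.sin(Y)])
for t in range(-7,-92,-7):
    a=np.radians(t);R=np.array([[np.cos(a),-np.sin(a)],[np.sin(a),np.cos(a)]]);d=c+R@r-p0
    print(t,round(X@d,4),round(Yv@d,4))
E
```

```text
-7 0.0003 -0.0057
-14 0.0013 -0.0114
-21 0.0029 -0.0169
-28 0.0052 -0.0221
-35 0.0082 -0.0271
-42 0.0117 -0.0316
-49 0.0157 -0.0357
-56 0.0202 -0.0392
-63 0.0251 -0.0422
-70 0.0303 -0.0445
-77 0.0358 -0.0462
-84 0.0415 -0.0473
-91 0.0472 -0.0476
```

In the tool's units: -0.0316 m is -0.0527, -0.0271 m is -0.0452, 42 degrees is 0.7.

Request:
play_rows([
  [[0,0,0,0,0,0],[0,0,0,0,0,0],[0.0005,-0.0095,0,0,0,0.1167],[0.0022,-0.019,0,0,0,0.2333],[0.0048,-0.0282,0,0,0,0.35],[0.0087,-0.0368,0,0,0,0.4667],[0.0137,-0.0452,0,0,0,0.5833],[0.0195,-0.0527,0,0,0,0.7]],
])

```text
time_s: 5.82
position: [0.5775, -0.3025, 0.0868]
tcp_rot: [[-0.452, 0.892, 0.001], [0.892, 0.452, -0.003], [-0.003, -0.0, -1.0]]
force: [0.1, -3.6, 0.0]
opening: 0.146
grasp_force: 29.8
```

In the tool's units: -0.0316 m is -0.0527, -0.0271 m is -0.0452, 42 degrees is 0.7.

Request:
play_rows([
  [[0.0005,-0.0095,0,0,0,0.1167],[0.0022,-0.019,0,0,0,0.2333],[0.0048,-0.0282,0,0,0,0.35],[0.0087,-0.0368,0,0,0,0.4667],[0.0137,-0.0452,0,0,0,0.5833],[0.0195,-0.0527,0,0,0,0.7],[0.0195,-0.0527,0,0,0,0.7],[0.0195,-0.0527,0,0,0,0.7]],
])

```text
time_s: 6.48
position: [0.5459, -0.3074, 0.0869]
tcp_rot: [[0.255, 0.967, 0.005], [0.967, -0.255, -0.006], [-0.004, 0.006, -1.0]]
force: [2.7, -5.1, -3.3]
opening: 0.149
grasp_force: 30.6
```

In the tool's units: -0.004 m is -0.0067, -0.002 m is -0.0033.

Request:
play_rows([
  [[0,-0.0033,0,0,0,0],[0,-0.0067,0,0,0,0],[0,-0.0067,0,0,0,0],[0,-0.0067,0,0,0,0]],
])

```text
time_s: 6.82
position: [0.5457, -0.3074, 0.0871]
tcp_rot: [[0.256, 0.967, 0.013], [0.967, -0.255, -0.009], [-0.005, 0.014, -1.0]]
force: [9.9, -5.2, -8.8]
opening: 0.148
grasp_force: 30.5
```

The lever is hard against its shut stop, since force rises without motion. I release it and lift.

Request:
play_rows([
  [[0,0.005,0,0,0,0],[0,0.005,0,0,0,0],[0,0.005,0,0,0,0],[0,0.005,-0.05,0,0,0],[0,0.005,-0.1,0,0,0],[0,0.005,-0.1,0,0,0],[0,0.005,-0.1,0,0,0],[0,0.005,-0.1,0,0,0]],
], fingers=0.06)

```text
time_s: 7.48
position: [0.542, -0.3036, 0.1462]
tcp_rot: [[0.256, 0.967, -0.001], [0.967, -0.256, 0.001], [0.001, -0.002, -1.0]]
force: [-0.1, 0.1, -0.4]
opening: 0.646
grasp_force: 0.0
```

In the tool's units: -0.03 m is -0.05, -4.3 degrees is -0.0717.

Request:
play_rows([
  [[0,0,-0.05,0,0,-0.0717],[0,0,-0.05,0,0,-0.0717]],
], fingers=0.08)

```text
time_s: 7.65
position: [0.5438, -0.305, 0.1786]
tcp_rot: [[0.181, 0.983, 0.003], [0.983, -0.181, -0.002], [-0.001, 0.003, -1.0]]
force: [1.2, -1.1, 1.5]
opening: 0.762
grasp_force: 0.0
```

```bash
python3 - <<'E'
from h import *
np.set_printoptions(precision=4,suppress=True)
for i in range(6): imaging.capture('wrist')
d=save('wrist','w4')
s=bot.read_state();print(s['position'],s['tcp_rot'],s['joint_positions'])
for r in finder.recognise('wrist','cap')[:4]: print(np.array(r['at']),r['confidence'],proj(d,r['at']))
print('pred cap',proj(d,[.4455,-.2387,.083]),'shut grip',proj(d,[.547,-.3056,.087]),'TCP dir',proj(d,s['position']))
P=s['position'];D=np.array([.4455,-.2387])-P[:2];print('move',s['tcp_rot'].T[:2,:2]@D)
E
```

```text
[ 0.5422 -0.3039  0.1752] [[ 0.1835  0.983  -0.0021]
 [ 0.983  -0.1835  0.0018]
 [ 0.0014 -0.0024 -1.    ]] [-39.5543  34.3395  85.9528   0.0011  59.8678 -28.9812]
[ 0.5086 -0.4156  0.0268] 0.83 [311.6861 365.5016]
[ 0.4517 -0.2394  0.0833] 0.64 [155.8245 175.4757]
[ 0.6609 -0.2231  0.0287] 0.62 [475.4252  87.2002]
pred cap [145.7868 176.2429] shut grip [335.0756 254.7701] TCP dir [326.2685 320.2862]
move [ 0.0463 -0.107 ]
```

View pics/w4.png

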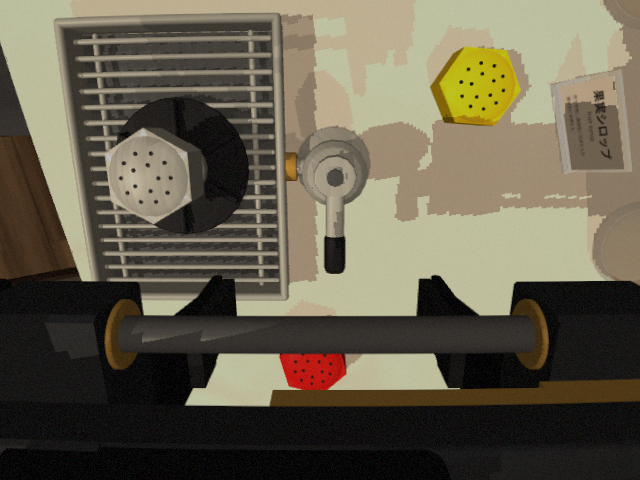

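The lever at (335,255) points crosswise, so the water is shut. The cap at (149,175) has its flat pair facing along the tool y axis. I go over it and down.

In the tool's units: -0.106 m is -0.1767, 0.047 m is 0.0783.

Request:
play_rows([
  [[0.0783,-0.1767,0,0,0,0],[0.0783,-0.1767,0,0,0,0],[0.0783,-0.1767,0,0,0,0],[0.0783,-0.1767,0,0,0,0],[0.0783,-0.1767,0.0333,0,0,0],[0.0783,-0.1767,0.0667,0,0,0],[0.0783,-0.1767,0.0667,0,0,0],[0.0783,-0.1767,0.0667,0,0,0]],
], fingers=0.087)

```text
time_s: 8.72
position: [0.4469, -0.2385, 0.1358]
tcp_rot: [[0.183, 0.983, -0.002], [0.983, -0.183, 0.002], [0.001, -0.002, -1.0]]
force: [-0.4, -0.7, 1.0]
opening: 1.002
grasp_force: 0.0
```

```bash
python3 - <<'E'
from h import *
np.set_printoptions(precision=4,suppress=True)
for i in range(5): imaging.capture('wrist')
s=bot.read_state();print(s['position'],s['tcp_rot'],s['joint_positions'],s['time_s'])
im=[]
for c in ['wrist','side']:
    d=save(c,c+'5')
    for r in finder.recognise(c,'cap')[:3]: print(np.array(r['at']),r['confidence'],proj(d,r['at']))
    print('pred',proj(d,[.4455,-.2387,.083]),proj(d,s['position']-np.array([0,0,.017])))
E
```

```text
[ 0.448  -0.2393  0.1374] [[ 0.1831  0.9831  0.0014]
 [ 0.9831 -0.1831 -0.0013]
 [-0.001   0.0017 -1.    ]] [-40.7351  30.2516 104.3447  -0.0009  45.2936 -30.1852] 8.9667
[ 0.447  -0.2372  0.0829] 0.97 [323.304  268.7685]
[ 0.5886 -0.1302  0.0246] 0.84 [525.5979  25.555 ]
[ 0.6423 -0.2203  0.0246] 0.57 [616.1361 160.8083]
pred [321.0193 271.982 ] [325.8575 301.9892]
[ 0.4464 -0.229   0.0813] 0.89 [339.0118 194.8597]
[ 0.6613 -0.2173  0.0271] 0.68 [249.313  213.1249]
[ 0.5145 -0.3949  0.0182] 0.53 [311.6632 164.8201]
pred [339.3724 191.3551] [338.7362 179.9535]
```

View pics/wrist5.png

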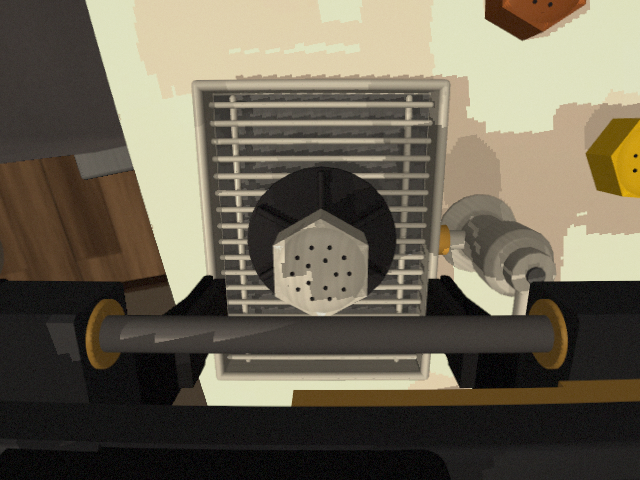

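The steel cap is centred at (321,269) with its flats square to the jaws, so I descend and grip.

Request:
play_rows([
  [[0.001,-0.004,0.0333,0,0,0],[0.001,-0.004,0.0667,0,0,0],[0.001,-0.004,0.0967,0,0,0],[0.001,-0.004,0.1067,0,0,0],[0.001,-0.004,0.1067,0,0,0],[0.001,-0.004,0.1067,0,0,0]],
])

```text
time_s: 9.67
position: [0.4452, -0.2379, 0.0727]
tcp_rot: [[0.183, 0.983, -0.0], [0.983, -0.183, 0.0], [0.0, -0.0, -1.0]]
force: [-0.3, -0.1, 0.3]
opening: 0.998
grasp_force: 0.0
```

Request:
play_rows([
  [[0,0,0,0,0,0],[0,0,0,0,0,0],[0,0,0,0,0,0],[0,0,0,0,0,0],[0,0,0,0,0,0],[0,0,0,0,0,0],[0,0,0,0,0,0],[0,0,0,0,0,0]],
], fingers=0.0)

```text
time_s: 10.33
position: [0.4451, -0.2378, 0.0727]
tcp_rot: [[0.183, 0.983, 0.0], [0.983, -0.183, -0.0], [-0.0, 0.0, -1.0]]
force: [-1.1, -0.7, 1.2]
opening: 0.567
grasp_force: 30.0
```

```bash
python3 -c "
from h import *
s=bot.read_state()
for k in ('position','tcp_rot','force','moment','opening','grasp_force','time_s','joint_positions'):print(k,np.round(s[k],3).tolist())"
```

```text
position [0.445, -0.238, 0.073]
tcp_rot [[0.183, 0.983, 0.0], [0.983, -0.183, -0.0], [-0.0, 0.0, -1.0]]
force [-1.104, -0.71, 1.194]
moment [-0.074, 0.076, 0.001]
opening 0.567
grasp_force 29.998
time_s 10.333
joint_positions [-40.82, 36.873, 106.904, 0.001, 36.212, -30.267]
```

In the tool's units: -8 degrees is -0.1333.

Request:
play_rows([
  [[0,0,0,0,0,-0.05],[0,0,0,0,0,-0.1],[0,0,0,0,0,-0.1333],[0,0,0,0,0,-0.1333]],
])

```text
time_s: 10.67
position: [0.4451, -0.2379, 0.0727]
tcp_rot: [[0.044, 0.999, 0.0], [0.999, -0.044, -0.0], [-0.0, 0.0, -1.0]]
force: [-0.9, 0.8, 2.2]
opening: 0.571
grasp_force: 30.0
```

```bash
cat > st.py <<'E'
from h import *
s=bot.read_state(); R=s['tcp_rot']
print('yaw_y',np.degrees(np.arctan2(R[1,1],R[0,1])))
for k in ('position','force','moment','opening','grasp_force','time_s','joint_positions'):print(k,np.round(s[k],3).tolist())
E
python3 st.py
```

```text
yaw_y -2.5195185670804867
position [0.445, -0.238, 0.073]
force [-0.917, 0.757, 2.22]
moment [-0.069, 0.086, 0.069]
opening 0.571
grasp_force 29.999
time_s 10.667
joint_positions [-40.824, 36.873, 106.901, -0.002, 36.215, -38.303]
```

In the tool's units: -12 degrees is -0.2.

Request:
play_rows([
  [[0,0,0,0,0,-0.0667],[0,0,0,0,0,-0.1333],[0,0,0,0,0,-0.2],[0,0,0,0,0,-0.2]],
])

```text
time_s: 11.0
position: [0.4451, -0.2378, 0.0727]
tcp_rot: [[-0.165, 0.986, 0.0], [0.986, 0.165, -0.0], [-0.0, 0.0, -1.0]]
force: [-0.4, 0.5, 3.6]
opening: 0.568
grasp_force: 30.0
```

```bash
python3 st.py
```

```text
yaw_y 9.472982046729683
position [0.445, -0.238, 0.073]
force [-0.413, 0.548, 3.597]
moment [0.012, 0.027, 0.056]
opening 0.568
grasp_force 29.999
time_s 11.0
joint_positions [-40.82, 36.875, 106.906, -0.003, 36.216, -50.29]
```

It gives easily at 20° with low moment and an unchanged opening, so the thread is right-hand. I turn on to 90°.

In the tool's units: -35 degrees is -0.5833.

Request:
play_rows([
  [[0,0,0,0,0,-0.0833],[0,0,0,0,0,-0.1667],[0,0,0,0,0,-0.25],[0,0,0,0,0,-0.3333],[0,0,0,0,0,-0.4167],[0,0,0,0,0,-0.5],[0,0,0,0,0,-0.5833],[0,0,0,0,0,-0.5833]],
])

```text
time_s: 11.67
position: [0.4431, -0.2376, 0.0727]
tcp_rot: [[-0.701, 0.713, -0.004], [0.713, 0.701, 0.001], [0.003, -0.002, -1.0]]
force: [-4.9, -1.7, 6.2]
opening: 0.571
grasp_force: 30.0
```

In the tool's units: -35 degrees is -0.5833.

Request:
play_rows([
  [[0,0,0,0,0,-0.0833],[0,0,0,0,0,-0.1667],[0,0,0,0,0,-0.25],[0,0,0,0,0,-0.3333],[0,0,0,0,0,-0.4167],[0,0,0,0,0,-0.5],[0,0,0,0,0,-0.5833],[0,0,0,0,0,-0.5833]],
])

```text
time_s: 12.33
position: [0.4429, -0.2392, 0.0727]
tcp_rot: [[-0.984, 0.181, -0.004], [0.181, 0.984, -0.002], [0.004, -0.002, -1.0]]
force: [-8.3, -7.2, 3.9]
opening: 0.571
grasp_force: 30.0
```

```bash
python3 st.py
```

```text
yaw_y 79.60086823704975
position [0.443, -0.239, 0.073]
force [-8.293, -7.168, 3.914]
moment [-1.277, 1.439, 0.03]
opening 0.571
grasp_force 29.999
time_s 12.333
joint_positions [-40.983, 36.854, 106.963, -0.38, 36.295, -120.278]
```

In the tool's units: -0.036 m is -0.06, -0.03 m is -0.05.

Request:
play_rows([
  [[0.0028,-0.003,0,0,0,0],[0.0028,-0.003,-0.0067,0,0,0],[0.0028,-0.003,-0.0133,0,0,0],[0.0028,-0.003,-0.0217,0,0,0],[0.0028,-0.003,-0.03,0,0,0],[0.0028,-0.003,-0.04,0,0,0],[0.0028,-0.003,-0.05,0,0,0],[0.0028,-0.003,-0.06,0,0,0]],
])

```text
time_s: 13.0
position: [0.4433, -0.2388, 0.1094]
tcp_rot: [[-0.983, 0.183, 0.0], [0.183, 0.983, 0.0], [-0.0, 0.0, -1.0]]
force: [0.1, 0.2, -3.2]
opening: 0.574
grasp_force: 30.0
```

```bash
python3 st.py
```

```text
yaw_y 79.44868991526333
position [0.443, -0.239, 0.109]
force [0.129, 0.175, -3.221]
moment [0.013, 0.005, 0.033]
opening 0.574
grasp_force 29.998
time_s 13.0
joint_positions [-41.064, 32.897, 105.974, 0.037, 41.122, -120.54]
```

It lifts free, and the force now shows only the cap's weight. I raise it to 10 cm above the seat.

In the tool's units: -0.064 m is -0.1067, -0.062 m is -0.1033.

Request:
play_rows([
  [[0,0,-0.025,0,0,0],[0,0,-0.05,0,0,0],[0,0,-0.075,0,0,0],[0,0,-0.0933,0,0,0],[0,0,-0.1033,0,0,0],[0,0,-0.1067,0,0,0],[0,0,-0.1067,0,0,0],[0,0,-0.1067,0,0,0]],
])

```text
time_s: 13.67
position: [0.4428, -0.2389, 0.1722]
tcp_rot: [[-0.983, 0.183, -0.001], [0.183, 0.983, 0.001], [0.001, 0.0, -1.0]]
force: [0.6, 0.6, -2.0]
opening: 0.574
grasp_force: 30.0
```

Request:
play_rows([
  [[0,0,0,0,0,0],[0,0,0,0,0,0],[0,0,0,0,0,0],[0,0,0,0,0,0],[0,0,0,0,0,0],[0,0,0,0,0,0]],
])

```text
time_s: 14.17
position: [0.443, -0.2392, 0.1724]
tcp_rot: [[-0.983, 0.183, -0.0], [0.183, 0.983, 0.0], [0.0, 0.0, -1.0]]
force: [0.2, 0.5, -1.4]
opening: 0.572
grasp_force: 30.0
```

```bash
python3 st.py; python3 - <<'E'
from h import *
d=save('side','s6'); e=save('wrist','w6')
a=cv2.imread('pics/s6.png')[130:250,230:390];b=cv2.imread('pics/w6.png')
cv2.imwrite('pics/fin.png',np.hstack([cv2.resize(a,(400,300)),cv2.resize(b,(400,300))]))
E
```

```text
yaw_y 79.441443164178
position [0.443, -0.239, 0.172]
force [0.195, 0.525, -1.438]
moment [0.065, -0.04, 0.004]
opening 0.572
grasp_force 29.998
time_s 14.167
joint_positions [-41.104, 26.666, 103.235, -0.0, 50.115, -120.546]
```

View pics/fin.png

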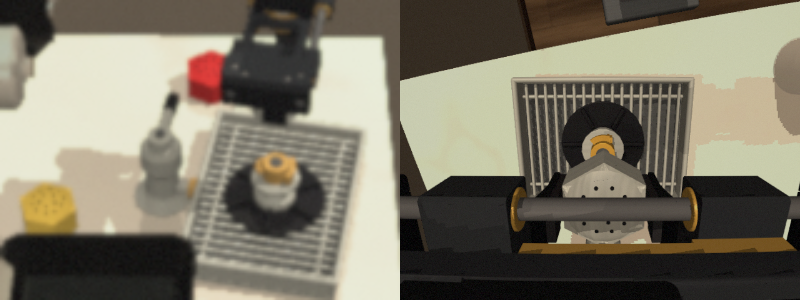

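The seat is bare with its brass thread showing at (275,165). The cap is upright in the jaws at (604,200), and the lever is still crosswise.

```bash
python3 -c "
from rig import bot
print(bot.hand_in())"
```

```text
the job is handed in; nothing more can be done
None
```

The job is handed in: the water is shut with the lever against its crosswise stop, and the cap proved to have a right-hand thread, so it was turned about 90° anticlockwise, lifted off and is held upright about 10 cm above its seat over the basin.

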